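Empty the notched parts trays into the feed hopper and pile them

TASK

Empty the wooden parts trays on the bench into the green hopper: hold each by its tab and tilt it over its notched corner so that the brass feet slide out through the notch; do not pick feet out of a tray or turn a tray over, but put any that spill on the bench into the hopper too. Stack all the trays squarely on the grey board (an empty one may already stand there askew: square it up too), each with its notch over the board's yellow corner, let go of them, and leave the mug, offcut and marking gauge alone.

Things in the scene. Friction and masses are not known exactly. Their poses are not given: they have to be found in the camera images.
- tray_a: Wooden parts tray, dark inside, with 0 to 3 feet in it at the start: a 100 mm square standing diagonally in its frame, x along the diagonal from the grip tab to the open notched corner, z up, origin at the centre of the underside. Floor 4 mm, rims 5 mm thick, 30 mm high. Tab: solid, 22 mm wide (y), 30 mm high, from x = -68 to -114 mm; pinch it across y near x = -93, z = 25 mm. About 0.11 kg: grip firmly
- tray_b: Parts tray just like tray_a. Both rims stop 48 mm short of the corner at +x: an opening 61 mm wide, the notch; the floor runs on to the corner's tip, 71 mm from the origin, with no sill. The underside is flat, so trays stack floor upon rim, 30 mm a tray. At the start x points roughly to the robot, within 45 degrees
- tray_c: Parts tray just like tray_a and tray_b, with 0 to 3 feet in it
- tray_d: Parts tray just like tray_a and tray_b, but empty; if it is there at all (else None) it starts askew on the board, up to 35 mm and 20 degrees out
- tray_a_notch (a point): tip of the notched corner of tray_a, on the top of the floor: x = +71 mm, z = 4 mm in the tray's frame
- tray_b_notch (a point): tip of the notched corner of tray_b, on the top of the floor: x = +71 mm, z = 4 mm in the tray's frame
- tray_c_notch (a point): tip of the notched corner of tray_c, on the top of the floor: x = +71 mm, z = 4 mm in the tray's frame
- tray_d_notch (a point): tip of the notched corner of tray_d, on the top of the floor: x = +71 mm, z = 4 mm in the tray's frame
- foot_a0: brass furniture foot, a short solid cylinder 18 mm across and 12 mm high, 26 g; origin at the centre of its underside. Polished: on the tray floor it starts to slide at a tilt of about 20 degrees at the most. At the start it stands in tray_a, if it is there at all (absent: None)
- foot_a1: brass furniture foot, a short solid cylinder 18 mm across and 12 mm high, 26 g; origin at the centre of its underside. Polished: on the tray floor it starts to slide at a tilt of about 20 degrees at the most. At the start it stands in tray_a, if it is there at all (absent: None)
- foot_a2: brass furniture foot, a short solid cylinder 18 mm across and 12 mm high, 26 g; origin at the centre of its underside. Polished: on the tray floor it starts to slide at a tilt of about 20 degrees at the most. At the start it stands in tray_a, if it is there at all (absent: None)
- foot_b0: brass furniture foot, a short solid cylinder 18 mm across and 12 mm high, 26 g; origin at the centre of its underside. Polished: on the tray floor it starts to slide at a tilt of about 20 degrees at the most. At the start it stands in tray_b, if it is there at all (absent: None)
- foot_b1: brass furniture foot, a short solid cylinder 18 mm across and 12 mm high, 26 g; origin at the centre of its underside. Polished: on the tray floor it starts to slide at a tilt of about 20 degrees at the most. At the start it stands in tray_b, if it is there at all (absent: None)
- foot_b2: brass furniture foot, a short solid cylinder 18 mm across and 12 mm high, 26 g; origin at the centre of its underside. Polished: on the tray floor it starts to slide at a tilt of about 20 degrees at the most. At the start it stands in tray_b, if it is there at all (absent: None)
- foot_c0: brass furniture foot, a short solid cylinder 18 mm across and 12 mm high, 26 g; origin at the centre of its underside. Polished: on the tray floor it starts to slide at a tilt of about 20 degrees at the most. At the start it stands in tray_c, if it is there at all (absent: None)
- foot_c1: brass furniture foot, a short solid cylinder 18 mm across and 12 mm high, 26 g; origin at the centre of its underside. Polished: on the tray floor it starts to slide at a tilt of about 20 degrees at the most. At the start it stands in tray_c, if it is there at all (absent: None)
- foot_c2: brass furniture foot, a short solid cylinder 18 mm across and 12 mm high, 26 g; origin at the centre of its underside. Polished: on the tray floor it starts to slide at a tilt of about 20 degrees at the most. At the start it stands in tray_c, if it is there at all (absent: None)
- hopper: open square feed hopper of green sheet metal with a steel rim, fixed: 150 x 150 mm outside, 75 mm high (the bare rim 76 mm), walls and floor 4 mm; sides along its x and y; origin at the centre of its underside
- board: grey square stacking board, fixed on the bench: 106 mm square, 8 mm thick, diagonal in its own frame like the trays: x points along the diagonal to the corner painted yellow; origin at the centre of its underside. A tray stands squarely on it when origins and x axes agree; its tab then sticks out over the bench
- board_notch (a point): point by the yellow corner of the board, 71 mm from its centre, on its top (z = 8 mm), over which the notch tips of the piled trays belong
- mug: bystander: blue mug 76 mm across, 85 mm tall; leave it alone
- offcut: bystander: pale wooden offcut 50 x 110 x 30 mm; leave it alone
- gauge: bystander: wooden marking gauge, 170 mm bar along its x, head 70 x 60 mm, 34 mm tall; leave it alone

How it is judged:
At the end, for the whole second after the job is handed in: Every foot present lies inside the hopper; every tray present lies flat in one pile on the board: centres within 15 mm of the board's and 10 mm of one another, notch tips within 20 mm of the yellow-corner point and 14 mm of one another; all at rest (x of foot_a0 in the frame of hopper between -0.073 and 0.073 m and y of foot_a0 in the frame of hopper between -0.073 and 0.073 m and z of each of foot_a0, foot_a1, foot_a2, foot_b0, foot_b1, foot_b2, foot_c0, foot_c1, foot_c2 in the frame of hopper below 0.06 m and linear speed of each of foot_a0, foot_a1, foot_a2, foot_b0, foot_b1, foot_b2, foot_c0, foot_c1, foot_c2 below 0.05 m/s and x of foot_a1 in the frame of hopper between -0.073 and 0.073 m and y of foot_a1 in the frame of hopper between -0.073 and 0.073 m and x of foot_a2 in the frame of hopper between -0.073 and 0.073 m and y of foot_a2 in the frame of hopper between -0.073 and 0.073 m and x of foot_b0 in the frame of hopper between -0.073 and 0.073 m and y of foot_b0 in the frame of hopper between -0.073 and 0.073 m and x of foot_b1 in the frame of hopper between -0.073 and 0.073 m and y of foot_b1 in the frame of hopper between -0.073 and 0.073 m and x of foot_b2 in the frame of hopper between -0.073 and 0.073 m and y of foot_b2 in the frame of hopper between -0.073 and 0.073 m and x of foot_c0 in the frame of hopper between -0.073 and 0.073 m and y of foot_c0 in the frame of hopper between -0.073 and 0.073 m and x of foot_c1 in the frame of hopper between -0.073 and 0.073 m and y of foot_c1 in the frame of hopper between -0.073 and 0.073 m and x of foot_c2 in the frame of hopper between -0.073 and 0.073 m and y of foot_c2 in the frame of hopper between -0.073 and 0.073 m and horizontal distance between each of tray_a, tray_b, tray_c, tray_d and board below 0.015 m and horizontal distance between each of tray_a_notch, tray_b_notch, tray_c_notch, tray_d_notch and board_notch below 0.02 m and angle between each of tray_a, tray_b, tray_c, tray_d's own z axis and vertical below 0.06 rad and height (world z) of each of tray_a, tray_b, tray_c, tray_d below 0.105 m and linear speed of each of tray_a, tray_b, tray_c, tray_d below 0.02 m/s and horizontal distance between tray_a and tray_b below 0.01 m and horizontal distance between tray_a_notch and tray_b_notch below 0.014 m and horizontal distance between each of tray_a, tray_b and tray_c below 0.01 m and horizontal distance between each of tray_a_notch, tray_b_notch and tray_c_notch below 0.014 m and horizontal distance between each of tray_a, tray_b, tray_c and tray_d below 0.01 m and horizontal distance between each of tray_a_notch, tray_b_notch, tray_c_notch and tray_d_notch below 0.014 m); the robot touches nothing.
It fails at once if a tray is tipped steeper than about 63 degrees or turned over (the feet must leave through the notch, not over the rim) (angle between any of tray_a, tray_b, tray_c, tray_d's own z axis and vertical above 1.1 rad).
It fails at once if a foot that lies in its tray is taken out with the fingers ((contact force between foot_a0 and the fingers above 1 N and distance between foot_a0 and tray_a below 0.05 m) or (contact force between foot_a1 and the fingers above 1 N and distance between foot_a1 and tray_a below 0.05 m) or (contact force between foot_a2 and the fingers above 1 N and distance between foot_a2 and tray_a below 0.05 m) or (contact force between foot_b0 and the fingers above 1 N and distance between foot_b0 and tray_b below 0.05 m) or (contact force between foot_b1 and the fingers above 1 N and distance between foot_b1 and tray_b below 0.05 m) or (contact force between foot_b2 and the fingers above 1 N and distance between foot_b2 and tray_b below 0.05 m) or (contact force between foot_c0 and the fingers above 1 N and distance between foot_c0 and tray_c below 0.05 m) or (contact force between foot_c1 and the fingers above 1 N and distance between foot_c1 and tray_c below 0.05 m) or (contact force between foot_c2 and the fingers above 1 N and distance between foot_c2 and tray_c below 0.05 m)).
It fails at once if the mug, the offcut or the marking gauge is shoved or knocked over (distance of any of mug, offcut, gauge from where it was at the start of the episode above 0.03 m or angle between mug's own z axis and vertical above 0.5 rad).
Of foot_a0, foot_a1, foot_a2, foot_b0, foot_b1, foot_b2, foot_c0, foot_c1, foot_c2, tray_d only 5 to 9 are there at a start; the rules pass over those that are not, and their reading is None.
At some moment in a run one of foot_a0, foot_a1, foot_a2, foot_b0, foot_b1, foot_b2, foot_c0, foot_c1, foot_c2 may be knocked a few centimetres aside while the robot is not near it.
It also fails if it takes over 200 s, if anything falls off the work surface, if the arm or the gripper's body presses on something with over 40 N, if the wrist force passes 120 N, or if a joint passes its speed limit or range.

ROBOT

A 7-joint arm with a two-finger parallel gripper is mounted at the origin on the work surface. World frame = base frame: x ahead of the robot, y to its left, z up, the work surface at z = 0. Lengths are in m, angles in rad, forces in N, time in s.
With the tool pointing down it reaches from about 0.425 to 0.95 m from the base axis. Payload 4.7 kg.
Tool frame: the origin (TCP) lies between the finger pads; the fingertips stand 25 mm ahead of it and the grasp point (between the pads) lies 6 mm ahead of it; x points along the fingers, z is the direction in which the jaws open and shut, and the axes are right-handed (so a half turn about x gives the same grasp; the last joint's range is limited). The gripper opens to 85 mm and grips with 20 to 120 N. Pads are 22 mm wide; open, the fingers measure 114 mm over their backs; the gripper's body (76 mm by 85 mm) begins 54 mm behind the grasp point. The pads swing forward as they close: fully open they stand 13 mm farther back than shut.
Start: joints at [1.189, 0.469, -0.049, 1.532, 0.024, 1.141, -0.082], TCP at [0.233, -0.633, 0.256] pointing down, gripper open.
Joint ranges: [-2.59, 2.59], [-0.33, 1.99], [-1.39, 1.29], [0.1, 2.45], [-1.04, 4.18], [0.21, 1.99], [-2.66, 2.66]. Speed limits (rad/s): [2.57, 2.57, 3.14, 3.14, 3.14, 3.14, 3.14].

INTERFACE

Orientations are given as a 3x3 rotation matrix whose columns are the frame's x, y, z axes.
In Python, from rig import * gives the robot as it stands. Calls block until the motion is done:
- movep(position, orientation): joint-space move of the TCP to a pose.
- move_l(position, attitude=None, feed=0.15, until_force=None): straight line of the TCP; attitude=None keeps the orientation; feed is the mean speed in m/s. With until_force (N) it stops when the force on the tool has changed by that much, and returns True; else False.
- move_joints(angles): joint-space move.
- command_gripper(opening, newtons=None): finger opening in m; newtons is the grip in N (None keeps the last); returns when the fingers have stopped.
- sleep(seconds).
- inverse_kinematics(position, orientation): joint angles nearest the present ones, or None.
- sense(): the state.
- camera(name): name is "scene" or "side" or "wrist"; returns (picture, depth): 480x640x3 uint8, red, green, blue; 480x640 float32, m along the optical axis (not along the pixel's ray), 0 where there is no reading.
- camera_params(name): a dict with "K" (3x3 intrinsics, pixels), "position" and "rotation" of the camera in the world; the wrist camera has in their place "tool_from_camera" (4x4, takes a point from camera to tool coordinates, whose origin is the TCP and whose axes are the tool frame's). Camera axes: x right, y down, z forward; pixel columns grow to the right and rows downward; lengths in m; the calibration is good to about 2 mm. A picture is of the moment at which its call begins: read the wrist's pose just before it. camera_params takes no time and is no camera call.
A pose or a line that the arm cannot do raises Unreachable and nothing moves.
- finish_job(): hands the job in, once; it reports no verdict.
The state is a dict: "time_s": time; "joint_pos": joint angles; "qd": joint speeds; "joint_efforts": joint torques, N m; "position": TCP position; "tcp_rot": TCP orientation; "wrist_force": force on the tool from outside, world axes, zero at the start; "ft_torque": the same for the moment, N m; "finger_gap": finger opening in m.
Only numpy, scipy, OpenCV 4.12 (cv2) and the standard library are available. Lean on these libraries where they do the work, as an engineer would, in place of code of your own. Each camera call takes 0.05 s, during which the arm holds its last target.

## Working session

There is one attempt and no reset: what is moved stays moved. The work goes in short steps, each a Python script; the robot and the scene stay as the last script left them, time stands still between calls to the robot, and variables do not carry over. Pictures are saved under pics/ and viewed, and the job is handed in when it is done.

```bash
ls; mkdir -p pics
python3 - <<'E'
from rig import *
import cv2, numpy as np
for n in ["scene","side","wrist"]:
    im,d=camera(n); cv2.imwrite(f"pics/{n}0.png",im[:,:,::-1]); np.save(f"pics/{n}0.npy",d)
    p=camera_params(n); print(n,{k:np.round(v,3).tolist() for k,v in p.items()}, (d>0).mean())
s=sense();print(s['time_s'],s['position'],s['tcp_rot'],s['finger_gap'])
E
```

```text
pics
scene {'K': [[450.273, 0.0, 321.125], [0.0, 450.273, 240.27], [0.0, 0.0, 1.0]], 'position': [0.903, -0.552, 0.877], 'rotation': [[0.85, 0.406, -0.336], [0.527, -0.671, 0.522], [-0.014, -0.621, -0.784]]} 0.9960970052083333
side {'K': [[510.909, 0.0, 319.816], [0.0, 510.909, 239.678], [0.0, 0.0, 1.0]], 'position': [-0.192, -1.049, 0.867], 'rotation': [[0.819, -0.311, 0.482], [-0.574, -0.452, 0.683], [0.005, -0.836, -0.549]]} 0.9960611979166667
wrist {'K': [[350.226, 0.0, 319.985], [0.0, 350.226, 238.305], [0.0, 0.0, 1.0]], 'tool_from_camera': [[0.0, -0.264, 0.965, -0.116], [0.0, -0.965, -0.264, 0.067], [1.0, 0.0, -0.0, 0.0], [0.0, 0.0, 0.0, 1.0]]} 0.9958723958333333
0.15 [ 0.2331004  -0.63305182  0.25550785] [[-5.88662424e-04  9.38407038e-01  3.45531308e-01]
 [ 1.36532289e-03  3.45531800e-01 -9.38406048e-01]
 [-9.99998895e-01 -8.06425768e-05 -1.48463019e-03]] 0.08573172569001133
```

View pics/scene0.png

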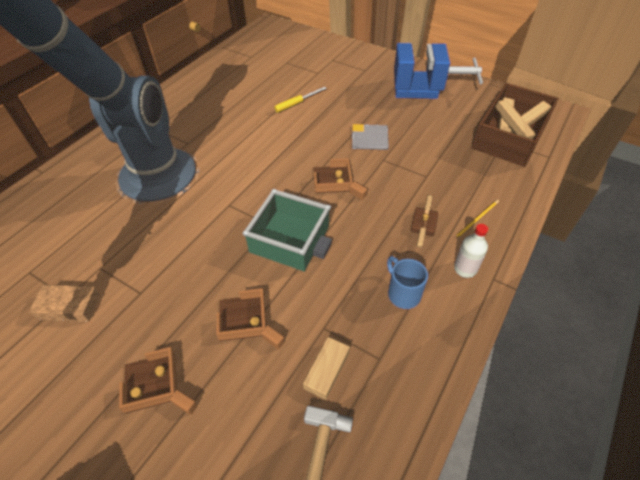

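View pics/side0.png

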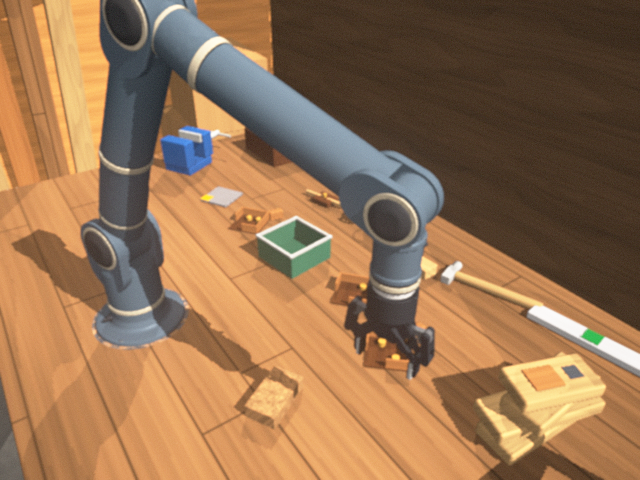

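View pics/wrist0.png

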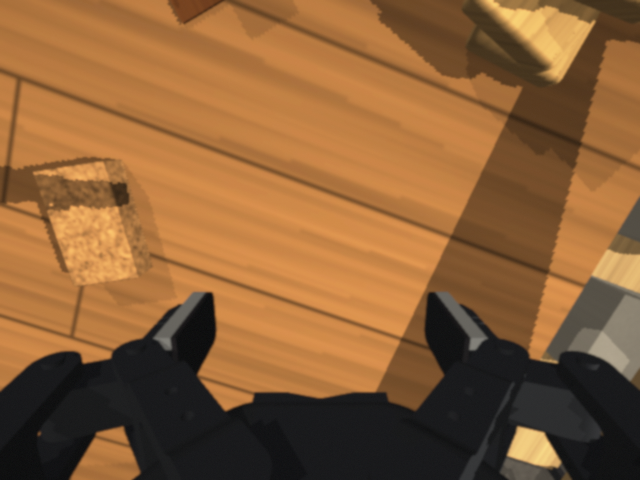

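The scene picture shows three trays, at about (148,378), (243,315) and (335,178). The hopper is at (288,230). The board is empty, at (370,137), with its yellow corner at (358,127). The mug, offcut and gauge are at (407,283), (327,365) and (425,220). Next I'll get rough positions by casting rays.

```bash
cat > h.py <<'E'
import numpy as np, cv2
from rig import *
def cam(n,pose=None):
    p=camera_params(n); K=p['K']
    if n=='wrist':
        pos,R=pose; T=np.array(p['tool_from_camera'])
        return K, np.array(pos)+np.array(R)@T[:3,3], np.array(R)@T[:3,:3]
    return K,np.array(p['position']),np.array(p['rotation'])
def ray(c,u,v):
    K,o,R=c; return R@np.linalg.solve(np.array(K),[u,v,1.0])
def onz(c,u,v,z):
    r=ray(c,u,v); return c[1]+r*(z-c[1][2])/r[2]
def proj(c,P):
    K,o,R=c; q=np.array(K)@(R.T@(np.array(P)-o)); return q[:2]/q[2]
def tri(obs):  # [(cam,u,v)]
    A=np.zeros((3,3));b=np.zeros(3)
    for c,u,v in obs:
        r=ray(c,u,v);r/=np.linalg.norm(r);M=np.eye(3)-np.outer(r,r);A+=M;b+=M@c[1]
    return np.linalg.solve(A,b)
def cloud(c,d):
    K=np.array(c[0]);v,u=np.mgrid[:480,:640]
    q=np.stack([(u-K[0,2])/K[0,0]*d,(v-K[1,2])/K[1,1]*d,d],-1)
    return q@c[2].T+c[1]
def down(yaw):
    # tool x down, tool z (jaw axis) horizontal at yaw
    x=np.array([0,0,-1.]);z=np.array([np.cos(yaw),np.sin(yaw),0]);y=np.cross(z,x)
    return np.column_stack([x,y,z])
def shot(n,tag):
    s=sense(); c=cam(n,(s['position'],s['tcp_rot'])); im,d=camera(n)
    cv2.imwrite(f"pics/{tag}.png",im[:,:,::-1]); np.savez(f"pics/{tag}.npz",im=im,d=d,K=c[0],o=c[1],R=c[2]); return c,im,d
def load(tag):
    f=np.load(f"pics/{tag}.npz"); return (f['K'],f['o'],f['R']),f['im'],f['d']
E
python3 - <<'E'
from h import *
c=cam('scene')
for nm,u,v,z in [("t1",148,378,.01),("t1tab",183,402,.03),("t2",243,315,.01),("t2tab",272,336,.03),("t3",333,180,.01),("t3tab",358,189,.03),("hop",288,228,.05),("board",370,137,.008),("yel",358,128,.008),("mug",407,283,.04),("off",327,366,.03),("gauge",426,220,.02),("cork",62,302,.03)]:
    print(nm,np.round(onz(c,u,v,z),3))
im=cv2.imread('pics/scene0.png')
a=cv2.resize(im[120:430,90:400],None,fx=2,fy=2,interpolation=cv2.INTER_CUBIC)[:, :]
a=cv2.resize(im[280:420,100:300],None,fx=4,fy=4,interpolation=3);cv2.imwrite('pics/c1.png',a)
a=cv2.resize(im[110:280,240:450],None,fx=3.5,fy=3.5,interpolation=3);cv2.imwrite('pics/c2.png',a)
E
```

```text
t1 [ 0.42  -0.449  0.01 ]
t1tab [ 0.521 -0.451  0.03 ]
t2 [ 0.494 -0.239  0.01 ]
t2tab [ 0.585 -0.253  0.03 ]
t3 [0.447 0.223 0.01 ]
t3tab [0.532 0.21  0.03 ]
hop [ 0.46 -0.01  0.05]
board [0.447 0.44  0.008]
yel [0.395 0.459 0.008]
mug [0.768 0.002 0.04 ]
off [ 0.715 -0.249  0.03 ]
gauge [0.726 0.211 0.02 ]
cork [ 0.145 -0.427  0.03 ]
```

View pics/c1.png

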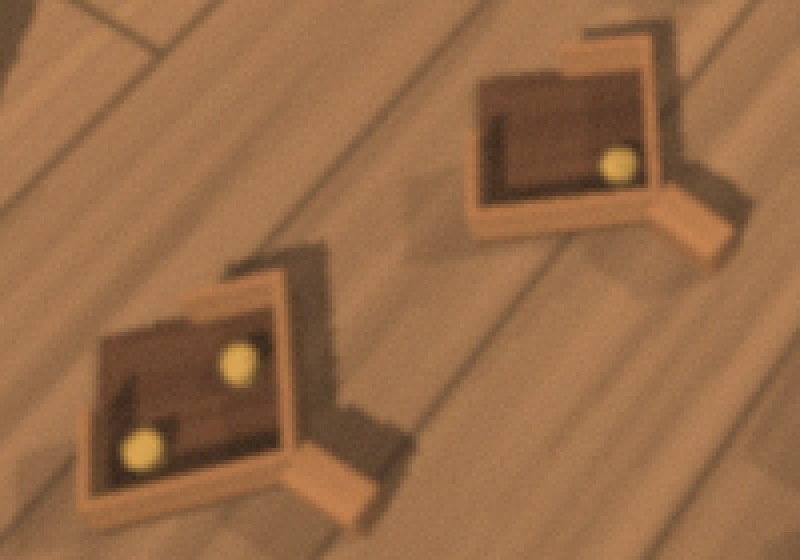

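View pics/c2.png

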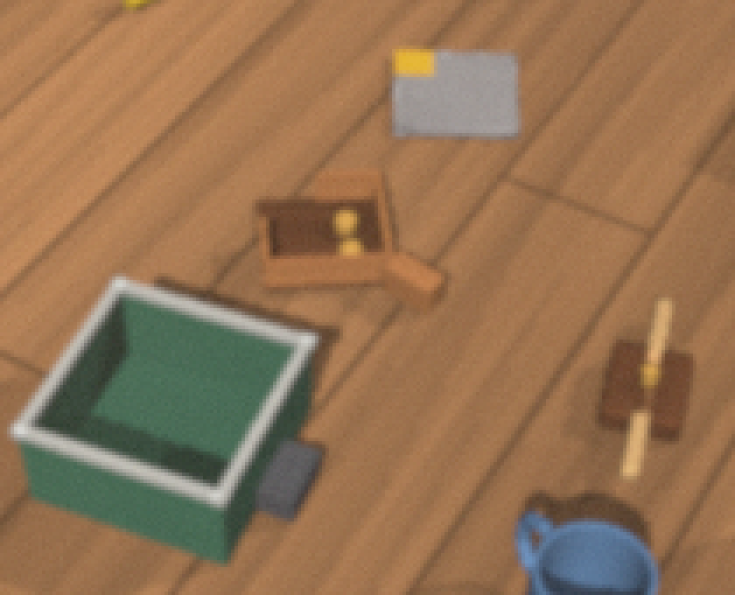

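Run:
```python
from h import *
# rough targets
T={'t1':(.43,-.45),'t2':(.50,-.24),'hop':(.47,0.0),'t3':(.46,.22),'bd':(.45,.43)}
for k,(x,y) in T.items():
    try:
        az=0.0  # tool y = +X world: z yaw = -90
        movep([x+.04,y,.26],down(-np.pi/2))
        shot('wrist','w_'+k+'_1')
        movep([x+.10,y+.03,.26],down(-np.pi/2))
        shot('wrist','w_'+k+'_2')
    except Exception as e: print(k,repr(e))
s=sense();print(s['time_s'])
ims=[cv2.imread(f'pics/w_{k}_1.png') for k in T]
m=np.vstack([np.hstack(ims[:2]),np.hstack(ims[2:4])]);cv2.imwrite('pics/m1.png',cv2.resize(m,(800,600)))
cv2.imwrite('pics/m2.png',ims[4])
```

```text
6.95
```

View pics/m1.png

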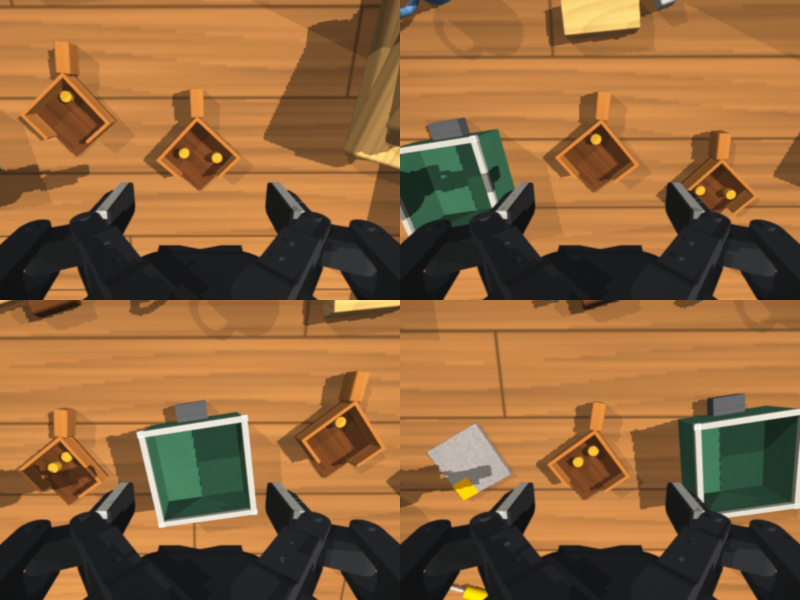

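View pics/m2.png

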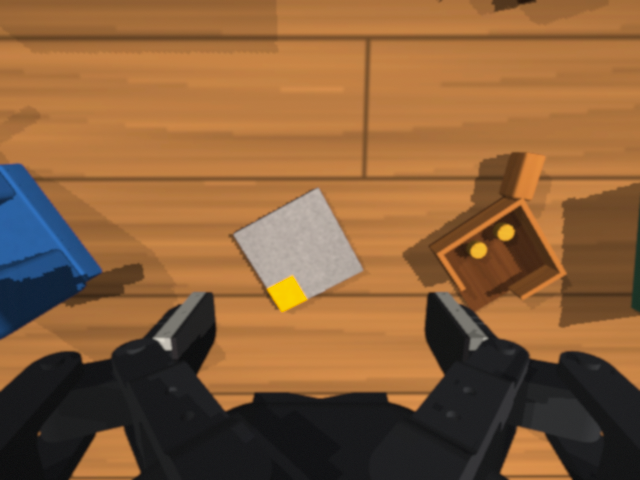

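Run:
```python
from h import *
for t,xy in [('w_t1_1',(.42,-.45)),('w_t2_1',(.50,-.24)),('w_t3_1',(.45,.22)),('w_bd_1',(.45,.44))]:
    c,im,d=load(t);P=cloud(c,d)
    m=(np.hypot(P[...,0]-xy[0],P[...,1]-xy[1])<.14)&(d>0)
    h,e=np.histogram(P[m][:,2]*1000,bins=np.arange(-6,40,1.))
    print(t,dict(zip(e[:-1].astype(int).tolist(),h.tolist())))
```

```text
w_t1_1 {-6: 0, -5: 2, -4: 233, -3: 3912, -2: 15856, -1: 14274, 0: 2925, 1: 678, 2: 2446, 3: 2256, 4: 498, 5: 66, 6: 45, 7: 45, 8: 44, 9: 51, 10: 38, 11: 44, 12: 54, 13: 69, 14: 227, 15: 185, 16: 68, 17: 44, 18: 29, 19: 41, 20: 38, 21: 44, 22: 36, 23: 49, 24: 39, 25: 56, 26: 106, 27: 382, 28: 1019, 29: 830, 30: 133, 31: 4, 32: 0, 33: 0, 34: 0, 35: 0, 36: 0, 37: 0, 38: 0}
w_t2_1 {-6: 0, -5: 2, -4: 231, -3: 4015, -2: 16113, -1: 14685, 0: 3006, 1: 711, 2: 2492, 3: 2336, 4: 535, 5: 54, 6: 28, 7: 44, 8: 45, 9: 35, 10: 41, 11: 47, 12: 42, 13: 47, 14: 138, 15: 120, 16: 58, 17: 45, 18: 43, 19: 37, 20: 41, 21: 40, 22: 40, 23: 46, 24: 48, 25: 65, 26: 104, 27: 387, 28: 972, 29: 827, 30: 146, 31: 4, 32: 0, 33: 0, 34: 0, 35: 0, 36: 0, 37: 0, 38: 0}
w_t3_1 {-6: 0, -5: 5, -4: 193, -3: 3673, -2: 15349, -1: 14757, 0: 3211, 1: 593, 2: 2160, 3: 2256, 4: 507, 5: 68, 6: 61, 7: 46, 8: 55, 9: 46, 10: 56, 11: 52, 12: 60, 13: 96, 14: 218, 15: 204, 16: 74, 17: 47, 18: 44, 19: 50, 20: 39, 21: 52, 22: 48, 23: 56, 24: 52, 25: 71, 26: 103, 27: 336, 28: 998, 29: 815, 30: 135, 31: 5, 32: 0, 33: 0, 34: 0, 35: 0, 36: 0, 37: 0, 38: 0}
w_bd_1 {-6: 0, -5: 6, -4: 275, -3: 4166, -2: 16146, -1: 14892, 0: 3039, 1: 122, 2: 19, 3: 23, 4: 44, 5: 854, 6: 3607, 7: 3500, 8: 730, 9: 58, 10: 3, 11: 4, 12: 6, 13: 3, 14: 4, 15: 5, 16: 2, 17: 4, 18: 6, 19: 3, 20: 2, 21: 5, 22: 7, 23: 3, 24: 3, 25: 5, 26: 6, 27: 3, 28: 20, 29: 18, 30: 3, 31: 0, 32: 0, 33: 0, 34: 0, 35: 0, 36: 0, 37: 0, 38: 0}
```

```bash
cat >> h.py <<'E'
def tray_pose(tag,xy,zlo=.0255,rad=.135,zhi=.036):
    """origin xy, yaw of tray, top z, from top-face points; xy rough centre"""
    c,im,d=load(tag);P=cloud(c,d)
    m=(np.hypot(P[...,0]-xy[0],P[...,1]-xy[1])<rad)&(P[...,2]>zlo)&(P[...,2]<zhi)&(d>0)
    n,lab,st,ce=cv2.connectedComponentsWithStats(m.astype(np.uint8)); k=1+np.argmax(st[1:,4])
    cnt=[q for q in cv2.findContours((lab==k).astype(np.uint8),cv2.RETR_EXTERNAL,cv2.CHAIN_APPROX_NONE)[0]]
    cnt=max(cnt,key=len)[:,0,:].astype(float)
    top=P[lab==k]; zt=np.median(top[:,2])
    W=np.array([onz(c,u,v,zt)[:2] for u,v in cnt])
    Wt=np.array([onz(c,u,v,zt)[:2] for v,u in np.argwhere(lab==k)])
    ctr=np.array(xy,float); far=W[np.argmax(np.hypot(*(W-ctr).T))]; yaw=np.arctan2(*(ctr-far)[::-1])
    for _ in range(6):
        ax=np.array([np.cos(yaw),np.sin(yaw)]);ay=np.array([-ax[1],ax[0]])
        y=(W-ctr)@ay; x=(W-ctr)@ax
        L=W[np.argsort(y)[-4:]].mean(0);R=W[np.argsort(y)[:4]].mean(0)
        # rear rim edges meeting: use side corners for the centre
        ctr=(L+R)/2
        x=(Wt-ctr)@ax;y=(Wt-ctr)@ay
        s=(x<-80)&(abs(y)<.02) | ((x<-.078)&(x>-.112)&(abs(y)<.02))
        q=Wt[s]; tabc=(q.max(0)*0+np.array([np.mean(q[:,0]),np.mean(q[:,1])]))
        yaw=np.arctan2(*(ctr-tabc)[::-1])
    endx=((W-ctr)@np.array([np.cos(yaw),np.sin(yaw)])).min()
    iL=np.argmax((W-ctr)@ay);iR=np.argmin((W-ctr)@ay)
    perp=np.arctan2(*(L-R)[::-1])-np.pi/2
    return dict(ctr=ctr,yaw=yaw,zt=zt,endx=endx,width=np.hypot(*(L-R)),yaw_c=perp,cam=c,pL=cnt[iL],pR=cnt[iR])
E
python3 - <<'E'
from h import *
for k,xy in [('t1',(.42,-.45)),('t2',(.50,-.24)),('t3',(.45,.22))]:
    r=[]
    for i in (1,2):
        try:
            q=tray_pose(f'w_{k}_{i}',xy); r.append(q)
            print(k,i,np.round(q['ctr'],4),'yaw',np.round(np.degrees([q['yaw'],q['yaw_c']]),2),'zt',round(q['zt'],4),'end',round(q['endx'],4),'w',round(q['width'],4))
        except Exception as e: print(k,i,repr(e))
    if len(r)==2: 
        for p in('pL','pR'): print('  tri',p,np.round(tri([(q['cam'],*q[p]) for q in r]),4))
for i in (1,2):
    c,im,d=load(f'w_bd_{i}');P=cloud(c,d);hsv=cv2.cvtColor(im,cv2.COLOR_RGB2HSV)
    near=(np.hypot(P[...,0]-.45,P[...,1]-.44)<.1)
    m=near&(P[...,2]>.0035)&(P[...,2]<.0105);m=cv2.morphologyEx(m.astype(np.uint8),cv2.MORPH_OPEN,np.ones((3,3)))>0
    ye=m&(hsv[...,1]>180)&(hsv[...,0]>18)&(hsv[...,0]<35)
    zt=np.median(P[m][:,2]);Q=np.array([onz(c,u,v,zt)[:2] for v,u in np.argwhere(m)],np.float32)
    (cx,cy),wh,a=cv2.minAreaRect(Q*1000); Y=np.median(P[ye],0)
    print('board',cx,cy,wh,a,'z',zt,'yel',Y,ye.sum(),'dir',np.degrees(np.arctan2(Y[1]-cy/1e3,Y[0]-cx/1e3)),'a+45',a+45)
    c,im,d=load(f'w_hop_{i}');P=cloud(c,d)
    m=(np.hypot(P[...,0]-.46,P[...,1])<.15)&(P[...,2]>.068)&(P[...,2]<.082);zt=np.median(P[m][:,2])
    m=cv2.morphologyEx(m.astype(np.uint8),cv2.MORPH_OPEN,np.ones((2,2)))>0
    Q=np.array([onz(c,u,v,zt)[:2] for v,u in np.argwhere(m)],np.float32)
    print('hop',cv2.minAreaRect(Q*1000),zt)
E
```

```text
t1 1 [ 0.4227 -0.4483] yaw [-178.36 -178.31] zt 0.0288 end -0.1142 w 0.1381
t1 2 [ 0.4228 -0.4483] yaw [-178.1  -178.43] zt 0.0288 end -0.1146 w 0.1389
  tri pL [ 0.4256 -0.5184  0.0296]
  tri pR [ 0.4197 -0.3785  0.0276]
t2 1 [ 0.4902 -0.2374] yaw [ 174.28 -185.66] zt 0.0288 end -0.1135 w 0.1386
t2 2 [ 0.4898 -0.2375] yaw [ 174.58 -185.99] zt 0.0288 end -0.1147 w 0.1388
  tri pL [ 0.4829 -0.3073  0.0285]
  tri pR [ 0.4974 -0.1679  0.0284]
t3 1 [0.4354 0.237 ] yaw [ 170.75 -189.42] zt 0.0288 end -0.1139 w 0.1386
t3 2 [0.4356 0.237 ] yaw [ 170.94 -189.73] zt 0.0288 end -0.1143 w 0.1391
  tri pL [0.4238 0.1685 0.0303]
  tri pR [0.4444 0.3074 0.0228]
board 440.8653259277344 451.47796630859375 (106.74793243408203, 106.38471984863281) 28.490318298339844 z 0.006977664267670269 yel [0.39207922 0.46583764 0.00754031] 804 dir 163.5987713773357 a+45 73.49031829833984
hop ((454.3843688964844, -2.4739990234375), (157.20919799804688, 155.98687744140625), 8.80400562286377) 0.07482516660480099
board 441.2146911621094 451.6063537597656 (107.78520202636719, 106.34584045410156) 28.36948013305664 z 0.007092071609612949 yel [0.39191648 0.46573798 0.00766323] 717 dir 164.0047294333239 a+45 73.36948013305664
hop ((455.28131103515625, -2.4515228271484375), (157.54684448242188, 156.1473388671875), 8.787123680114746) 0.07481103195608407
```

```bash
cat >> h.py <<'E'
HOP=np.array([.4548,-.0025]); BD=np.array([.441,.4515]); BYAW=np.radians(163.4)
TR={'t1':((.4228,-.4483),np.radians(-178.3)),'t2':((.490,-.2375),np.radians(174.3)),'t3':((.4355,.237),np.radians(170.7))}
from scipy.spatial.transform import Rotation as Ro
def Rz(a): return Ro.from_euler('z',a).as_matrix()
GX,GZ=-.093,.031
def tool_from_tray(o,R,gx=GX,gz=GZ):
    return np.array(o)+R@np.array([gx,0,gz]), np.column_stack([-R[:,2],-R[:,0],R[:,1]])
def tilted(yaw,th,dphi=0):
    """tray yawed, then tilted by th so direction yaw+dphi goes down"""
    a=yaw+dphi; ax=np.array([-np.sin(a),np.cos(a),0])
    return Ro.from_rotvec(ax*th).as_matrix()@Rz(yaw)
def pour_pose(yaw,th,dphi=0,tip=(0,0),z=.11):
    R=tilted(yaw,th,dphi); o=np.array([HOP[0]+tip[0],HOP[1]+tip[1],z])-R@np.array([.071,0,.004])
    return tool_from_tray(o,R)
E
python3 - <<'E'
from h import *
for deg in (140,160,175,180,190,200,220):
    out=[]
    for th,dp in [(0,0),(20,0),(40,0),(50,0),(55,0),(52,35),(52,-35)]:
        q=inverse_kinematics(*pour_pose(np.radians(deg),np.radians(th),np.radians(dp)))
        out.append(None if q is None else np.round(q,2).tolist())
    print(deg,[o is not None for o in out]); 
    if deg in(160,180): print(*out,sep='\n')
for k,(xy,yaw) in TR.items():
    p,R=tool_from_tray([*xy,0],Rz(yaw)); print(k,np.round(p,3),inverse_kinematics(p,R))
for i in range(3):
    p,R=tool_from_tray([*BD,.008+.03*i],Rz(BYAW)); print('b',np.round(p,3),inverse_kinematics(p,R))
E
```

```text
140 [True, True, False, True, True, False, True]
160 [True, True, False, True, True, True, True]
[0.16, 0.5, -0.18, 1.8, 0.11, 0.86, -1.99]
[0.03, 0.29, -0.09, 2.02, 0.32, 0.53, -2.22]
None
[-1.3, 0.05, 1.12, 2.43, 1.81, 0.38, 2.49]
[-0.25, 0.04, -0.05, 2.44, 1.9, 0.55, 2.35]
[1.16, 0.27, -0.99, 2.34, 4.06, 0.26, 0.52]
[-1.39, 0.68, 1.28, 2.17, 0.48, 0.46, -2.63]
175 [True, True, False, True, False, False, False]
180 [True, True, False, True, False, False, False]
[0.14, 0.52, -0.28, 1.77, 0.18, 0.87, -1.79]
[0.11, 0.3, -0.22, 2.01, 0.2, 0.5, -1.83]
None
[0.65, 0.09, -0.79, 2.37, 2.42, 0.23, 2.24]
None
None
None
190 [True, True, True, True, False, True, False]
200 [True, True, False, False, True, True, True]
220 [True, True, True, False, False, True, False]
t1 [ 0.516 -0.446  0.031] [ 0.6970936   0.71845433 -0.06818952  1.67748686  0.06599329  0.74789064
 -0.94381515]
t2 [ 0.583 -0.247  0.031] [ 0.42856246  0.66311175 -0.1316652   1.8007269   0.12793139  0.68598538
 -1.44491727]
t3 [0.527 0.222 0.031] [-0.27748455  0.6058395  -0.25731119  1.94306542  0.25089917  0.623262
 -2.42880702]
b [0.53  0.425 0.039] [-0.70454765  0.70452924 -0.04858836  1.68164215  0.04584509  0.75652867
 -2.63545174]
b [0.53  0.425 0.069] [-0.7045104   0.66584959 -0.04858484  1.67029054  0.04157295  0.80645782
 -2.63202919]
b [0.53  0.425 0.099] [-0.70446743  0.62921054 -0.04858126  1.65545951  0.03779062  0.8578376
 -2.62900131]
```

```bash
cat >> h.py <<'E'
def flip(pR,f): 
    p,R=pR
    return (p,np.column_stack([R[:,0],-R[:,1],-R[:,2]])) if f else (p,R)
E
python3 - <<'E'
from h import *
movep([.60,.0,.35],down(-np.pi/2)); print(np.round(sense()['joint_pos'],2))
for f in (0,1):
  for deg in range(0,360,20):
    n=[];js=[]
    for th,dp in [(0,0),(20,0),(35,0),(45,0),(52,0),(52,35),(52,-35)]:
        q=inverse_kinematics(*flip(pour_pose(np.radians(deg),np.radians(th),np.radians(dp),z=.12),f))
        n.append(q is not None); js.append(q)
    jump=[round(float(abs(np.array(a)-np.array(b)).max()),2) if a is not None and b is not None else None for a,b in zip(js[:-1],js[1:])]
    if sum(n)>=4: print(f,deg,''.join('01'[i] for i in n),jump,np.round(js[4],2) if n[4] else '')
E
```

```text
[ 0.15  0.3  -0.29  1.58  0.09  1.28 -1.72]
0 0 1111111 [0.49, 0.32, 0.2, 0.13, 0.41, 0.96] [ 0.55  0.6  -0.87  1.79  0.11  1.82  1.12]
0 20 1111111 [0.54, 0.37, 0.22, 0.14, 0.31, 0.64] [ 0.64  0.75 -1.18  1.8   0.39  1.97  1.13]
0 40 1111111 [0.5, 0.38, 0.24, 0.18, 0.41, 0.55] [ 0.49  0.61 -0.99  1.85  0.55  1.92  1.52]
0 60 1111111 [0.39, 0.35, 0.24, 0.16, 0.39, 0.74] [ 0.54  0.66 -1.18  1.91  0.8   1.97  1.67]
0 80 1111111 [4.96, 0.29, 0.22, 0.16, 0.58, 0.71] [ 0.52  0.58 -1.18  2.    0.99  1.84  1.94]
0 100 1111101 [5.11, 0.23, 0.19, 0.15, None, None] [ 0.54  0.49 -1.17  2.1   1.16  1.64  2.17]
0 120 1111101 [0.84, 5.28, 0.19, 0.13, None, None] [ 0.59  0.37 -1.17  2.2   1.32  1.36  2.37]
0 140 1110101 [0.4, 1.28, None, None, None, None] [ 0.71  0.26 -1.18  2.29  1.5   1.01  2.53]
0 160 1110111 [0.32, 0.7, None, None, 2.35, 3.61] [-0.96  0.    0.71  2.43  1.77  0.47  2.52]
0 180 1110110 [0.37, 0.3, None, None, 3.67, None] [-0.27  0.    0.14  2.43  2.67  0.21  1.96]
0 200 1110010 [0.37, 0.41, None, None, None, None] 
0 220 1111010 [0.32, 0.67, 0.61, None, None, None] 
0 240 1111110
[... 1419 characters left out ...]
 0.34, 0.96, 1.16, None, None] [-0.02  0.01 -0.1   2.41  2.66  0.21 -1.17]
1 200 1110011 [0.47, 0.42, None, None, None, 2.49] 
1 220 1110010 [0.47, 0.69, None, None, None, None] 
1 240 1110010 [0.44, 0.5, None, None, None, None] 
1 260 1111110 [0.6, 5.15, 0.91, 0.12, 0.89, None] [ 0.38  0.24 -0.17  2.14 -1.02  1.11 -2.46]
1 280 1111110 [4.88, 1.16, 0.15, 0.11, 0.7, None] [ 0.34  0.31 -0.16  2.04 -0.82  1.31 -2.35]
1 300 1111111 [1.46, 0.24, 0.16, 0.11, 0.42, 0.95] [ 0.3   0.37 -0.18  1.95 -0.63  1.48 -2.23]
1 320 1111111 [0.82, 0.28, 0.17, 0.12, 0.4, 0.89] [ 0.25  0.42 -0.21  1.88 -0.43  1.62 -2.09]
1 340 1111111 [0.45, 0.3, 0.18, 0.12, 0.39, 0.83] [ 0.2   0.45 -0.24  1.83 -0.22  1.73 -1.92]
```

```bash
cat >> h.py <<'E'
def L(pose,feed=.15,**k): return move_l(pose[0],pose[1],feed=feed,**k)
def grasp(k,z0=0):
    xy,yaw=TR[k]
    p,R=flip(tool_from_tray([*xy,z0],Rz(yaw)),1)
    command_gripper(.07)
    movep(p+[0,0,.12],R); L((p,R),.12)
    command_gripper(0.0,110); s=sense()
    print('gap',s['finger_gap'],'pos',np.round(s['position']-p,4),'t',s['time_s'])
    for dz,th in ((.02,0),(.06,-6),(.15,-8)):
        L(flip(tool_from_tray([*xy,z0+dz],tilted(yaw,np.radians(th))),1),.1)
    s=sense();print('lift',np.round(s['wrist_force'],2),s['finger_gap'])
E
python3 - <<'E'
from h import *
grasp('t3'); shot('wrist','g3'); shot('scene','g3s'); print(np.round(sense()['joint_pos'],2))
E
```

```text
gap 0.019970666525930554 pos [0.0003 0.0001 0.0007] t 12.55
lift [ 0.3  -0.41 -1.67] 0.019921694736012966
[ 0.19  0.61 -0.88  1.75  0.41  1.11  0.58]
```

View pics/g3.png

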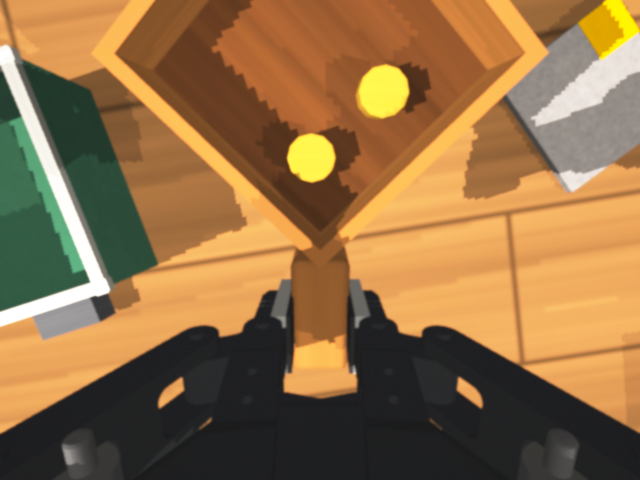

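View pics/g3s.png

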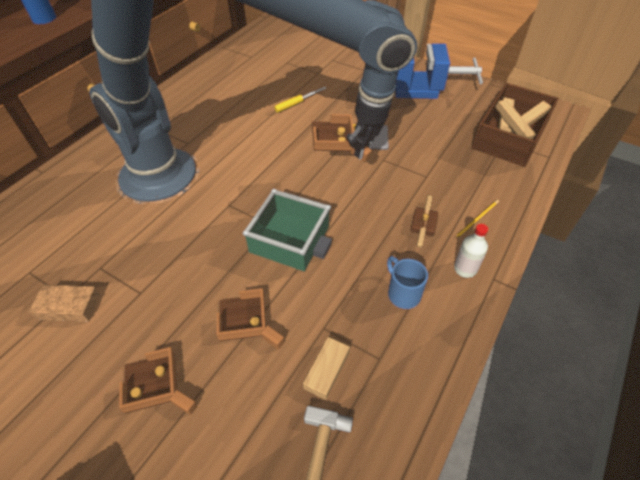

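The grip holds (gap 20 mm), and the wrist view shows both feet in tray 3 at about (312,158) and (383,92). Now I'll pour.

```bash
cat >> h.py <<'E'
D=np.radians
def pourseq(tag,yaw=80,z=.115):
    y=D(yaw)
    L(flip(pour_pose(y,D(-8),z=.19),1),.15)
    L(flip(pour_pose(y,D(0),z=z),1),.1)
    print('at hopper',sense()['time_s'])
    for th in (12,20,27,34,40,46,51): L(flip(pour_pose(y,D(th),z=z),1),.06)
    sleep(.4)
    shot('wrist',tag+'a')
    for dp in (18,36,18,0,-18,-36,-18,0):
        L(flip(pour_pose(y,D(52),D(dp),z=z),1),.1)
        if abs(dp)==36: sleep(.3)
    sleep(.3); shot('wrist',tag+'b'); shot('scene',tag+'s'); print('t',sense()['time_s'],sense()['finger_gap'])
E
python3 - <<'E'
from h import *
pourseq('p3')
a=[cv2.imread(f'pics/p3{x}.png') for x in 'abs']; cv2.imwrite('pics/p3m.png',cv2.resize(np.vstack([np.hstack(a[:2]),np.hstack([a[2],a[2]*0])]),(800,600)))
E
```

```text
at hopper 17.9667
t 26.5 0.019923057008541068
```

View pics/p3m.png

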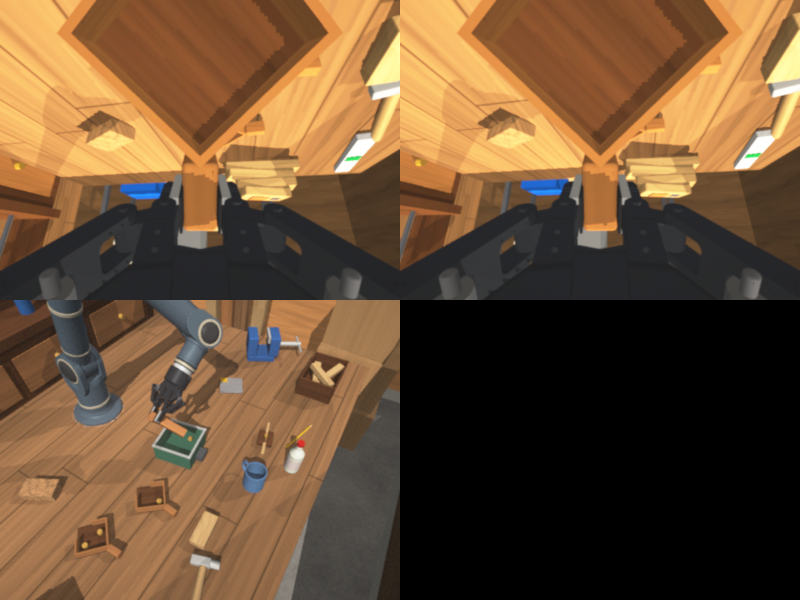

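Run:
```python
from h import *
s=sense();print(s['position'],np.round(s['tcp_rot'],2))
cv2.imwrite('pics/p3sc.png',cv2.resize(cv2.imread('pics/p3s.png')[100:300,200:420],None,fx=3.4,fy=3))
```

```text
[ 0.44126955 -0.08128426  0.26057199] [[-0.14  0.11  0.98]
 [-0.78  0.61 -0.17]
 [-0.62 -0.79 -0.  ]]
```

View pics/p3sc.png

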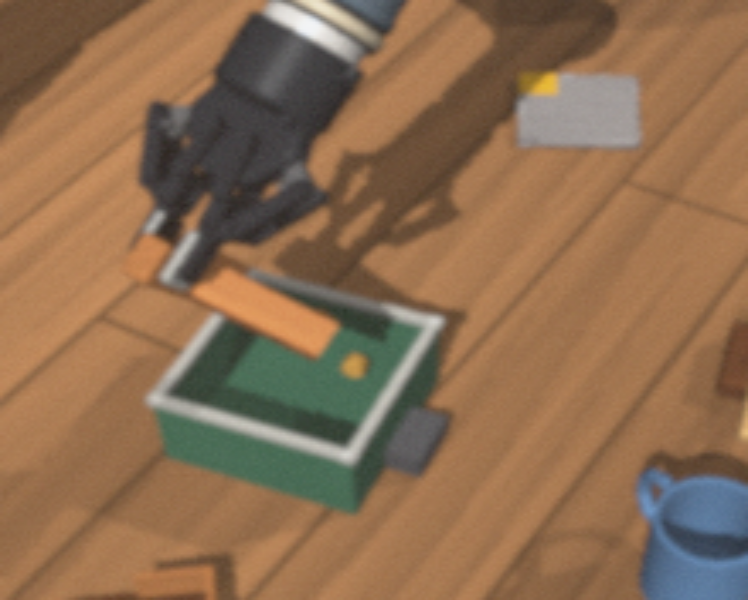

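```bash
cat >> h.py <<'E'
def inhand(tag):
    """tray pose in the hand from the wrist depth: rim-top points; returns in-tray-nominal-frame centre error, axis tilt"""
    s=sense(); c,im,d=shot('wrist',tag)
    p=np.array(s['position']);R=np.array(s['tcp_rot'])
    # nominal tray frame from flipped tool: x_t=+tool y, y_t=-tool z, z_t=-tool x
    Rt=np.column_stack([R[:,1],-R[:,2],-R[:,0]]); o=p-Rt@np.array([GX,0,GZ])
    Q=(cloud(c,d)-o)@Rt
    band=(Q[...,2]>.022)&(Q[...,2]<.036)&(d>0)&(abs(Q[...,1])<.085)&(Q[...,0]>-.062)&(Q[...,0]<.05)
    pts=Q[band]
    A=np.c_[pts[:,:2],np.ones(len(pts))]
    w=np.ones(len(pts),bool)
    for _ in range(6):
        co=np.linalg.lstsq(A[w],pts[w,2],rcond=None)[0]; r=pts[:,2]-A@co; w=abs(r)<.0025
    top=pts[w]; y=top[:,1]
    Lc=top[np.argsort(y)[-8:]].mean(0);Rc=top[np.argsort(y)[:8]].mean(0)
    return dict(n=int(w.sum()),plane=np.round([co[0]*57.3,co[1]*57.3,co[2]],4),L=np.round(Lc,4),R=np.round(Rc,4),
       ctr=(Lc+Rc)/2, yaw=float(np.degrees(np.arctan2(-(Lc-Rc)[0],(Lc-Rc)[1]))))
def place_pose(level,dz,th=0,corr=(0,0,0)):
    yaw=BYAW-D(corr[2]); R=tilted(yaw,th)
    o=np.array([*BD,.008+.03*level+dz])-R@np.array([corr[0],corr[1],0])
    return flip(tool_from_tray(o,R),1)
E
python3 - <<'E'
from h import *
y=D(80)
for th in (30,0): L(flip(pour_pose(y,D(th),z=.13),1),.15)
L(flip(pour_pose(y,0,z=.2),1),.15)
L(place_pose(0,.12),.2)
print(np.round(sense()['joint_pos'],2)); print(inhand('h3'))
E
```

```text
[-0.21  0.7  -0.81  1.58  0.56  1.1   0.11]
{'n': 12304, 'plane': array([-0.1333,  0.0533,  0.0277]), 'L': array([0.0002, 0.0706, 0.0276]), 'R': array([ 0.0001, -0.0698,  0.0274]), 'ctr': array([0.00012341, 0.00040707, 0.02751439]), 'yaw': -0.03444130023201895}
```

View pics/h3.png

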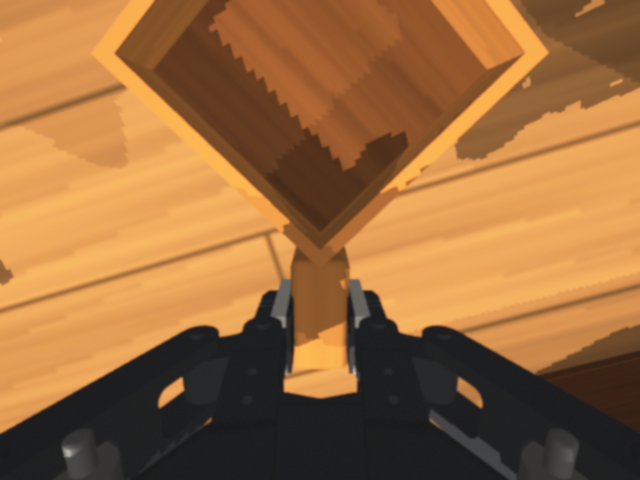

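The tray sits in the hand with less than 0.5 mm of error and its visible floor is empty. I'll place it, then check the board and the hopper.

```bash
cat >> h.py <<'E'
def place(level,tag):
    L(place_pose(level,.12),.2); h=inhand('ih'+tag); print('inhand',h['plane'],np.round(h['ctr'],4),round(h['yaw'],2))
    L(place_pose(level,.012),.1)
    hit=L(place_pose(level,-.004),.02,until_force=4)
    s=sense(); print('hit',hit,'z err',s['position'][2]-place_pose(level,0)[0][2],np.round(s['wrist_force'],1))
    command_gripper(.06); sleep(.2)
    p=np.array(sense()['position']);Rr=place_pose(level,0)[1]
    L((p+[0,0,.15],Rr),.15)
    shot('wrist','pl'+tag); print('t',sense()['time_s'])
E
python3 - <<'E'
from h import *
place(0,'3')
print(tray_pose('pl3',BD,zlo=.033,zhi=.042))
movep([.51,0,.28],down(-np.pi/2)); shot('wrist','hop3')
E
```

```text
inhand [-0.1312  0.0545  0.0277] [0.     0.0005 0.0274] 0.34
hit True z err 0.0006892907429791179 [ 0.2 -0.9  5.2]
t 35.5917
{'ctr': array([0.44076259, 0.45094789]), 'yaw': np.float64(2.8502838592102586), 'zt': np.float64(0.03668174317415235), 'endx': np.float64(-0.11309912602411333), 'width': np.float64(0.13963250744411382), 'yaw_c': np.float64(-3.4312787544421885), 'cam': (array([[350.22607094,   0.        , 319.98459436],
       [  0.        , 350.22607094, 238.30526506],
       [  0.        ,   0.        ,   1.        ]]), array([0.46658881, 0.44250658, 0.30377354]), array([[ 0.28540327,  0.92549247,  0.2490154 ],
       [ 0.95840416, -0.27491283, -0.07670982],
       [-0.00253684,  0.26055063, -0.96545685]])), 'pL': array([224., 105.]), 'pR': array([420., 105.])}
```

View pics/pl3.png

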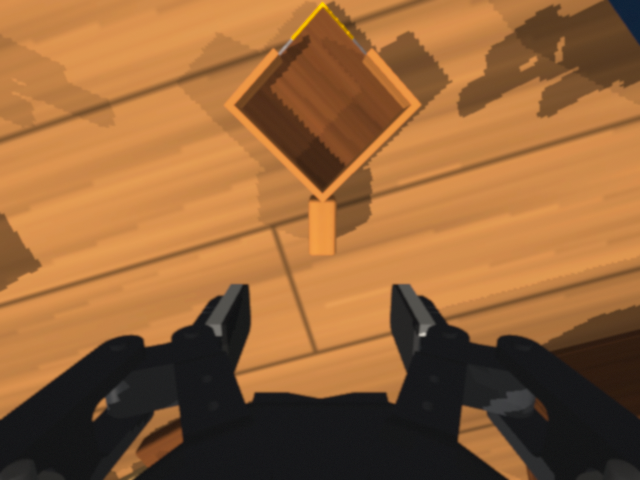

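View pics/hop3.png

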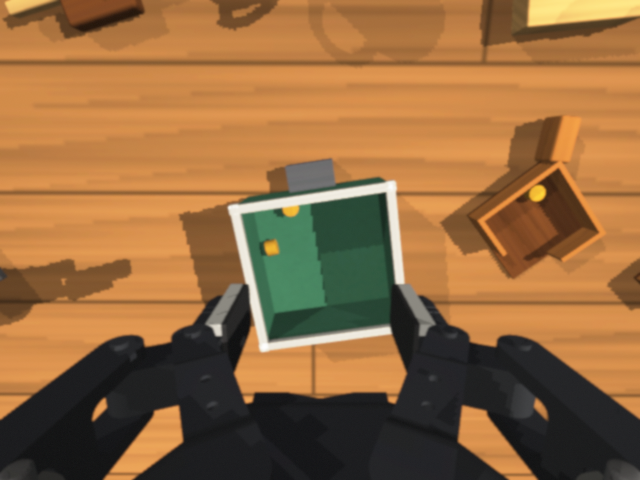

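Two feet lie in the hopper, at (290,211) and (270,247). Tray 3 is square on the board, within 1 mm and 0.1°. Tray 2 is next.

```bash
cat > cyc.py <<'E'
import sys
from h import *
k,level=sys.argv[1],int(sys.argv[2])
grasp(k); print('grasp',np.round(inhand('g'+k)['ctr'],4),np.round(sense()['joint_pos'],2))
pourseq('p'+k)
a=[cv2.imread(f'pics/p{k}{x}.png') for x in 'bs']; cv2.imwrite(f'pics/p{k}m.png',cv2.resize(np.hstack(a),(800,300)))
E
python3 cyc.py t2 1
```

```text
gap 0.0202388861654533 pos [ 0.0003 -0.0001  0.0007] t 41.85
lift [-0.27 -0.87 -2.17] 0.020153623762648763
grasp [-0.0002  0.0002  0.0273] [ 0.74  0.63 -0.63  1.6   0.4   1.19  1.47]
at hopper 46.1833
t 54.7167 0.019809875228492247
```

View pics/pt2m.png

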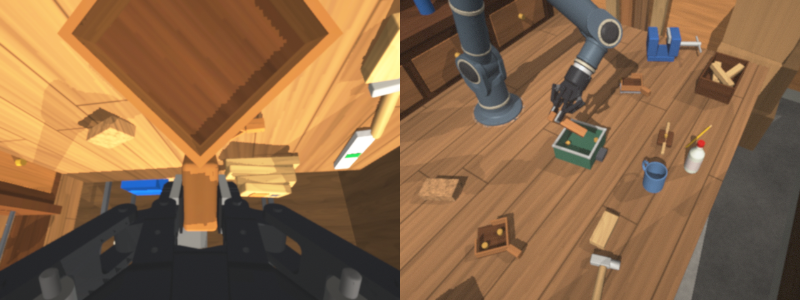

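Run:
```python
from h import *
y=D(80)
for th in (30,0): L(flip(pour_pose(y,D(th),z=.13),1),.15)
L(flip(pour_pose(y,0,z=.2),1),.15)
place(1,'2')
q=tray_pose('pl2',BD,zlo=.062,zhi=.073); print(q['ctr'],np.degrees(q['yaw']),q['zt'],q['width'])
movep([.51,0,.28],down(-np.pi/2)); shot('wrist','hop2')
a=[cv2.imread(f'pics/{x}.png') for x in ('pl2','hop2')]; cv2.imwrite('pics/m3.png',cv2.resize(np.hstack(a),(800,300)))
movep([.47,-.45,.26],down(-np.pi/2)); shot('wrist','w_t1_3')
q=tray_pose('w_t1_3',(.4228,-.4483)); print(q['ctr'],np.degrees(q['yaw']))
cv2.imwrite('pics/m4.png',cv2.imread('pics/w_t1_3.png'))
```

```text
inhand [-0.1658  0.0334  0.0277] [-0.0001  0.0003  0.0273] 0.04
hit True z err 0.0007447473063990628 [ 0.2 -0.4  3.7]
t 63.5333
[0.44118841 0.45063894] 163.39614909287693 0.0666622628598389 0.13943218041186853
[ 0.42301288 -0.44833649] -178.34568158971575
```

View pics/m3.png

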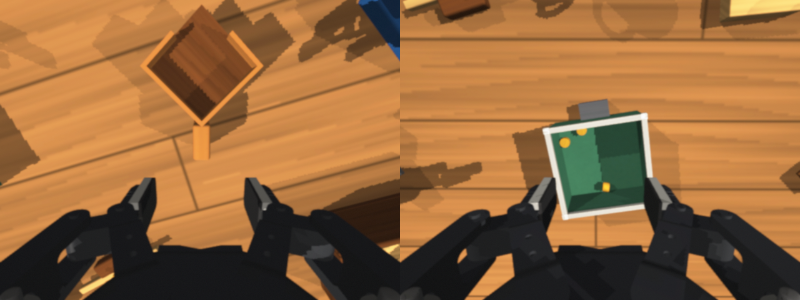

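View pics/m4.png

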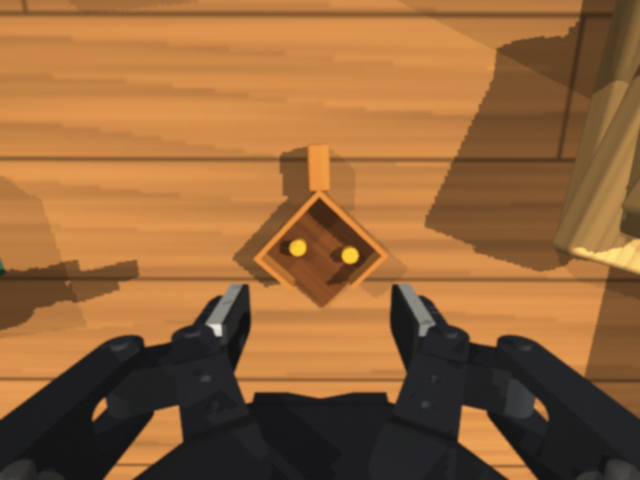

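The hopper holds three feet and two trays are stacked square. Tray 1 hasn't moved and holds two feet, at (298,247) and (350,256).

```bash
python3 cyc.py t1 2
```

```text
gap 0.01968437205521867 pos [ 0.0003 -0.0002  0.0008] t 70.9583
lift [ 0.5  -0.07 -1.52] 0.01996367428037433
grasp [-0.0006  0.0004  0.0272] [ 1.25  0.9  -1.13  1.48  0.84  1.44  1.63]
at hopper 75.6083
t 84.1417 0.019912163889930945
```

View pics/pt1m.png

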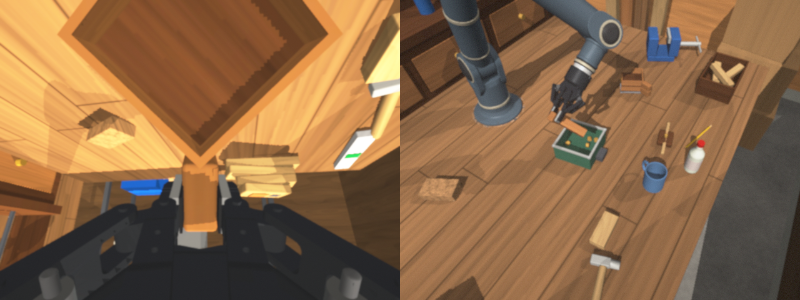

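Run:
```python
from h import *
y=D(80)
for th in (30,0): L(flip(pour_pose(y,D(th),z=.13),1),.15)
L(flip(pour_pose(y,0,z=.2),1),.15)
place(2,'1')
q=tray_pose('pl1',BD,zlo=.092,zhi=.103); print(q['ctr'],np.degrees(q['yaw']),q['zt'],q['width'])
movep([.51,0,.28],down(-np.pi/2)); shot('wrist','hop1')
movep([.49,.30,.42],down(-np.pi/2)); shot('wrist','end1'); 
movep([.55,-.5,.40],down(-np.pi/2)); shot('scene','end2'); 
a=[cv2.imread(f'pics/{x}.png') for x in ('pl1','hop1','end1','end2')]; cv2.imwrite('pics/m5.png',cv2.resize(np.vstack([np.hstack(a[:2]),np.hstack(a[2:])]),(800,600)))
cv2.imwrite('pics/m6.png',cv2.resize(cv2.imread('pics/hop1.png')[150:370,200:440],None,fx=3,fy=2.7))
```

```text
inhand [-0.1409  0.056   0.0277] [-0.0004  0.0004  0.0274] 0.19
hit True z err 0.0007204984464308922 [-0.4 -1.3  3.5]
t 92.8917
[0.44159062 0.45054021] 163.4522177341498 0.09666879062160882 0.13957475150739937
```

View pics/m5.png

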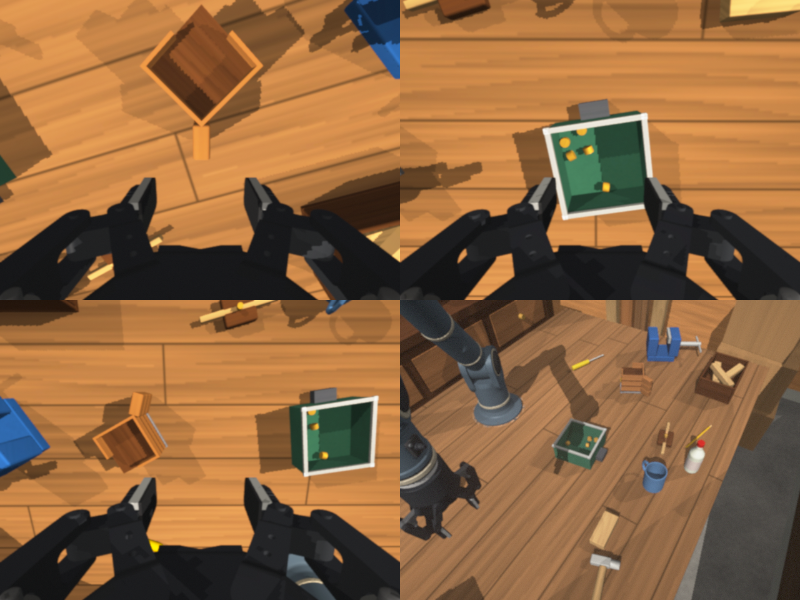

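View pics/m6.png

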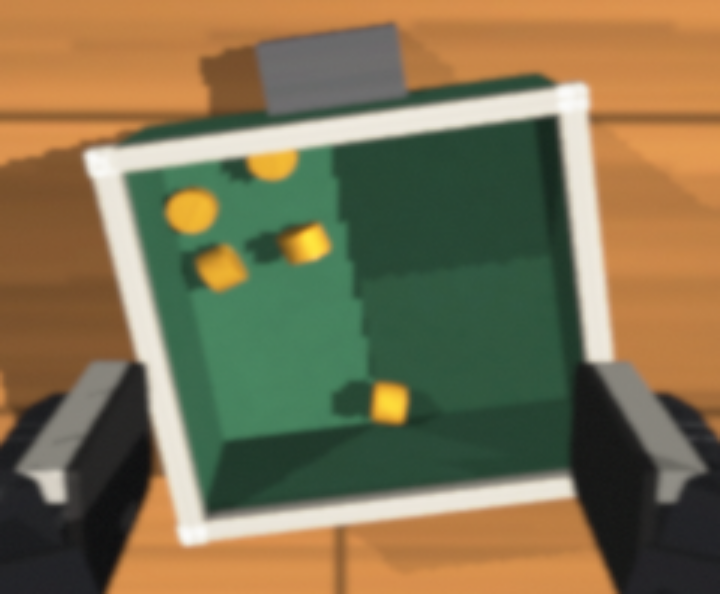

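View pics/end2.png

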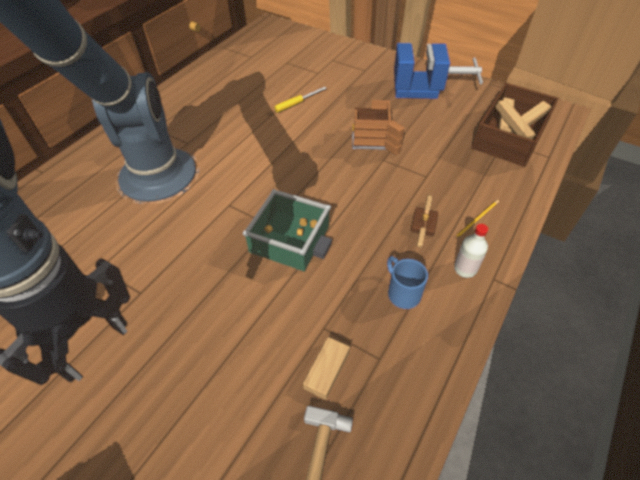

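Run:
```python
from h import *
sleep(.5); shot('scene','fin'); print(sense()['time_s']); print(finish_job())
```

```text
99.2917
the job is handed in; nothing more can be done
None
```

I emptied the three trays that were there into the hopper, stacked them on the board, let go and handed the job in at about 99 s. There was no tray on the board at the start, so only three needed stacking.

- **Feet:** the trays held 2, 1 and 2 feet, five in all. The last view of the hopper shows all five inside it and none on the bench. Two or three of them lie on their sides, and I did not measure their speed.
- **Trays:** each was gripped by its tab and tilted to about 52° over the notch. The measured centres are within about 1.2 mm of the board's and 1 mm of one another. Each tray points within about 0.1° of the yellow corner. The top faces read 36.7, 66.7 and 96.7 mm; depth readings run about 1.5 mm low, so this fits 30 mm per tray on the 8 mm board.
- **Bystanders:** the mug, offcut and gauge look unmoved in the last scene picture, judged by eye only.

No check failed. One height check disagreed early on: the two-view result for one corner of the third tray read 23 mm, where depth gave 29 mm. The corner pixel was probably picked wrongly, so I went by the depth, and the grasp confirmed it.

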